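# Shut and latch the battery case

## Task

The blue battery case on the wardrobe shelf has been left ajar: press its lid down fully shut with a fingertip, and only then push the orange latch arm round with a finger, either way, until it lies over the lid straight along the white stripe. Work gently: nothing is to be pinched or lifted, the case must not be shoved out of place, and the bowl, tray, bicycle light and vase are to be left alone.

Things in the scene. Friction and masses are not known exactly. Their poses are not given: they have to be found in the camera images.
- case: Loose blue plastic battery case, 120 mm deep (x) x 170 mm wide (y), 60 mm high without lid, 0.8 to 1.2 kg; it slides if shoved with more than a few newtons. Origin: centre of its underside. Its x axis points from the latch side (towards the robot) to the hinge side, y to its left, z up. A 40 mm wide block on its front carries the latch.
- lid (a joint): Hinge of the blue lid (120 x 170 x 8 mm), rad: 0 = shut, grows as it opens; starts ajar at 0.35 to 0.8. Hinge line: along the case's y at x = +60, z = 60 mm in the case frame; the shut lid's top is at z = 68 mm. The lid is stiff and stays where it is left; pressing it down takes 1 to 2 N at the front edge, 2 to 3 N half way to the hinge.
- lid_edge (a point): Middle of the lid's front (free) edge, on its top face; 120 mm from the hinge line. A 14 mm wide white stripe runs from here along the middle of the lid's top to the hinge.
- latch (a joint): Turn of the orange latch arm about its upright pivot, rad, counter-clockwise from above. 0 = pointing straight away from the lid (the case's -x); +3.14 or -3.14 = over the lid along the stripe, pointing to the hinge. Starts between -1.3 and 1.3; stops at +/-3.7 (no stop or click at the stripe); stays where it is left. Takes about 0.8 N at 65 mm from the pivot.
- latch_pivot (a point): Top of the latch arm's hub, on the pivot axis: at x = -76 mm, y = 0, z = 91 mm in the case frame. Hub radius 12 mm.
- latch_arm: The orange latch arm with a black band near its free end, turning with joint latch. Origin: on the pivot axis at its underside; its -x axis points along the arm to the free end, 85 mm out. It is a bar 14 mm wide and 18 mm tall, its underside at z = 73 mm and its top at z = 91 mm; it sweeps level, 5 mm above the shut lid.
- bowl: Aluminium bowl of AA cells, 110 mm across the rim, 42 mm high, loose; origin at the centre of its underside. Leave alone.
- tray: Green silicone tray of button cells, 100 x 70 x 18 mm, loose; origin at the centre of its underside. Leave alone.
- bike_light: Red and black bicycle rear light, 41 x 62 x 36 mm, loose; origin at the centre of its underside. Leave alone.
- vase: Empty white ceramic vase, 72 mm across, 125 mm high, loose; origin at the centre of its underside. Leave alone.

How it is judged:
By the outcome, as a careful person would: the job done as asked, in the order asked, and still so for the second after the job is handed in, with the robot touching nothing.
It also fails if it takes over 48 s, if anything falls off the work surface, if the arm or the gripper's body presses on something with over 40 N, if the wrist force passes 120 N, or if a joint passes its speed limit or range.

## Robot

A 7-joint arm with a two-finger parallel gripper is mounted at the origin on the work surface. World frame = base frame: x ahead of the robot, y to its left, z up, the work surface at z = 0. Lengths are in mm, angles in rad, forces in N, time in s.
With the tool pointing down it reaches from about 350 to 900 mm from the base axis. Payload 8.1 kg.
Tool frame: the origin (TCP) lies on the centre line of the jaws, within the pads' length; the fingertips stand 8 mm ahead of it and the grasp point (between the pads) lies 11 mm behind it (arm.tcp_to_tips is the z of the fingertips in the tool frame, in mm); z points along the fingers, y is the line along which they close (so a half turn about z gives the same grasp; the last joint's range is limited). The gripper opens to 92 mm and grips with 3 to 60 N. Pads are 19 mm wide; open, the fingers measure 130 mm over their backs; the gripper's body (75 mm by 190 mm) begins 47 mm behind the grasp point.
Start: joints at [-1.319, 0.434, 0.025, 1.573, -0.012, 1.134, -0.075], TCP at [217.154, 586.076, 234.742] pointing down, gripper open.
Joint ranges: [-2.62, 2.62], [-0.44, 2.09], [-1.27, 1.32], [0.08, 2.57], [-1.32, 4.46], [0.12, 2], [-2.74, 2.74]. Speed limits (rad/s): [2.22, 2.22, 3.01, 3.01, 3.14, 3.14, 3.14].

## Interface

Orientations are given as a unit quaternion [x, y, z, w].
In Python, from plant import arm, snapshot, get_calibration gives the robot as it stands (arm), with the cameras as plain functions.
- The arm moves only by the tool drive_effector, called after "Request:" by a JSON object that holds its "name" and its "arguments", one argument or row to a line. Schema: {"type":"object","properties":{"steps":{"type":"array","items":{"type":"number"},"minItems":5,"maxItems":50},"squeeze":{"type":"number"},"only":{"type":"string"},"quiet":{"type":"boolean"},"lines":{"type":"string"}},"required":["steps"],"additionalProperties":false}. steps is one flat list of numbers that holds 1 to 10 rows one after another, with no inner brackets; each row has 5 numbers: dx, dy, dz in mm, then a turn about the tool's z in rad, then the finger opening in mm; each row shifts and turns the commanded pose from where the row before left it, along the tool's axes as they then stand; what a row does not reach is not made up. A row lasts 1/10 s, in which the tool goes at most 50 mm and 0.15 rad, less where a joint would pass 70% of its speed; a pose out of reach is approached as far as the arm can. The fingers move at their own pace and stop on an object; squeeze is the grip in N (left out, the last holds). Time passes only in rows, so rows that do not move let the fingers close. The tool returns the time, the measured TCP pose, the force, the opening and the grip force at its end. only (a regular expression) keeps the lines of the reply that match it, lines (a string "A,B") keeps lines A to B, and quiet returns only ok. Input that does not fit is refused with a message, and nothing moves.
- arm.get_state(): the state, without advancing time (a new reading comes with each control period).
- snapshot(name): name is "scene" or "top" or "wrist"; returns the picture (420x560x3 uint8, red, green, blue); there is no depth.
- get_calibration(name): a dict with "fov_y" (degrees; the focal length in pixels is half the picture's height over the tangent of half this angle, whatever the lens; pixels are square), "cx", "cy" (the principal point, pixels), "dist" ([k1, k2, p1, p2, k3] as OpenCV has them; the pictures are not rectified), "eye" and "attitude" of the camera in the world. Camera axes: x right, y down, z forward; pixel columns grow to the right and rows downward; lengths in mm; the calibration is good to about 2 mm. A picture is of the moment at which its call begins: read the wrist's pose just before it. get_calibration takes no time and is no camera call; for the wrist camera it gives the pose at the moment of the call.
- arm.hand_in(): hands the job in; it is judged then, once.
The state is a dict: "time_s": time; "joint_positions": joint angles; "qvel": joint speeds; "tau": joint torques, N m; "tool_pos": TCP position; "eef_rot": TCP orientation; "force": force on the tool from outside, world axes, zero at the start; "ft_torque": the same for the moment, N m; "width": finger opening in mm; "grip_force": force on a finger pad.
Only numpy, scipy, OpenCV 4.12 (cv2) and the standard library are available. Lean on these libraries where they do the work, as an engineer would, in place of code of your own. Each camera call takes 0.05 s, during which the arm holds its last target. There are 200 camera calls.

## Working session

There is one attempt and no reset: what is moved stays moved. The work goes in short steps, Python scripts to look and compute and a tool call to move; the robot and the scene stay as the last step left them, time stands still between calls to the robot, and variables do not carry over. Pictures are saved under pics/ and viewed, at most 11 in all, crops included, and the job is handed in when it is done.

```bash
ls; mkdir -p pics; python3 - <<'E'
from plant import arm, snapshot, get_calibration
import cv2
for n in("scene","top"):
    im=snapshot(n); cv2.imwrite(f"pics/{n}0.png",im[:,:,::-1]); print(n,get_calibration(n))
s=arm.get_state(); print(s["tool_pos"],s["eef_rot"],s["time_s"],s["force"],arm.tcp_to_tips)
a=cv2.imread("pics/scene0.png")
E
```

```text
pics
plant.py
scene {'fov_y': 55.42751388396219, 'cx': 285.7116308854845, 'cy': 206.55138541579015, 'dist': array([-0.04037268,  0.        ,  0.        ,  0.        ,  0.        ]), 'eye': array([1058.23799582,  544.95420314,  906.68112997]), 'attitude': array([ 0.31182528,  0.88258302, -0.33127046, -0.11862584])}
top {'fov_y': 49.54622604868885, 'cx': 279.4159242481252, 'cy': 214.68475187555563, 'dist': array([-0.02761436,  0.        ,  0.        ,  0.        ,  0.        ]), 'eye': array([ 428.62136934,   17.48758343, 1202.6817257 ]), 'attitude': array([-0.70114173,  0.70943523, -0.05176025,  0.049222  ])}
[217.04653267 585.62855907 234.0512792 ] [ 1.76527626e-01  9.84295451e-01 -6.77964171e-04 -5.36303780e-05] 0.1 [ 0.04181994 -0.29205972  0.33633904] 8.0
```

View pics/scene0.png

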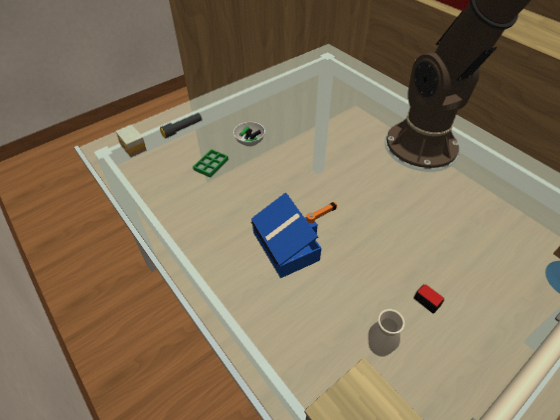

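View pics/top0.png

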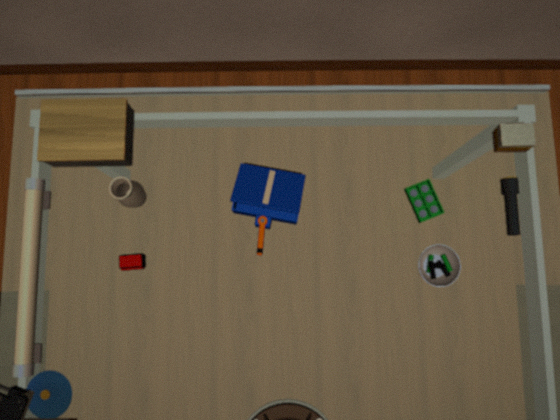

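The scene picture shows the blue case at about (287,235), lid ajar, with the orange arm out to (335,207). In the top picture the case is at (268,193), the stripe runs (268,172)–(266,203), and the hub is at (263,220) with the arm tip at (260,253). The vase is at (122,190), the light at (132,261), and the bowl and tray are far to the right.

```bash
cat > h.py <<'E'
import numpy as np, cv2
from scipy.spatial.transform import Rotation as R
def K(c):
    f=210/np.tan(np.radians(c["fov_y"]/2)); return np.array([[f,0,c["cx"]],[0,f,c["cy"]],[0,0,1]])
def rays(c,px):
    u=cv2.undistortPoints(np.array(px,float).reshape(-1,1,2),K(c),c["dist"]).reshape(-1,2)
    return R.from_quat(c["attitude"]).apply(np.c_[u,np.ones(len(u))])
def plane(c,px,z):
    d=rays(c,px); return c["eye"]+d*((z-c["eye"][2])/d[:,2])[:,None]
def tri(c1,p1,c2,p2):
    a=rays(c1,[p1])[0];b=rays(c2,[p2])[0]
    s=np.linalg.lstsq(np.c_[a,-b],c2["eye"]-c1["eye"],rcond=None)[0]
    P=c1["eye"]+a*s[0];Q=c2["eye"]+b*s[1]; return (P+Q)/2,np.linalg.norm(P-Q)
def masks(im): # RGB
    h=cv2.cvtColor(im,cv2.COLOR_RGB2HSV); H,S,V=cv2.split(h)
    return dict(orange=((H>5)&(H<18)&(S>190)&(V>110)).astype(np.uint8), blue=((H>105)&(H<130)&(S>150)&(V>50)).astype(np.uint8),
      stripe=((S<90)&(V>140)).astype(np.uint8))
def blob(m,near=None):
    n,l,s,c=cv2.connectedComponentsWithStats(m)
    i=1+np.argmax(s[1:,4]) if near is None else min(range(1,n),key=lambda i:np.hypot(*(c[i]-near))-(s[i,4]>15)*50)
    return (l==i).astype(np.uint8)
def ext(m): # ends along principal axis
    p=np.argwhere(m)[:,::-1].astype(float); c=p.mean(0); w,v=np.linalg.eigh(np.cov((p-c).T)); t=(p-c)@v[:,1]
    return c+v[:,1]*t.min(),c+v[:,1]*t.max(),len(p)
E
python3 - <<'E'
from plant import arm, snapshot, get_calibration
from h import *
C={};
for n in("scene","top"):
    im=cv2.imread(f"pics/{n}0.png")[:,:,::-1].copy(); c=get_calibration(n); M=masks(im)
    o=blob(M["orange"]); b=blob(M["blue"])
    hull=cv2.convexHull(np.argwhere(b)[:,::-1].astype(np.int32)); r=np.zeros_like(b); cv2.fillConvexPoly(r,hull,1)
    s=blob(M["stripe"]*r)
    C[n]=(c,ext(o),ext(s)); print(n,"orange",ext(o),"stripe",ext(s))
    print(plane(c,ext(o)[:2],91)[:,:2])
    print("blue quad",cv2.approxPolyDP(hull,3,True).reshape(-1,2).tolist())
c1,_,s1=C["scene"];c2,_,s2=C["top"]
for i in(0,1):
  for j in(0,1): print(i,j,tri(c1,s1[i],c2,s2[j]))
E
for n in scene top; do python3 -c "
import cv2
a=cv2.imread('pics/${n}0.png'); a=a[180:290,235:350] if '$n'=='scene' else a[150:265,215:325]
cv2.imwrite('pics/${n}_c.png',cv2.resize(a,None,fx=5,fy=5,interpolation=2))"; done
```

```text
scene orange (array([331.67810426, 205.38733507]), array([307.55720033, 218.0605207 ]), 106) stripe (array([298.19949523, 213.9423496 ]), array([265.66951023, 238.56334721]), 201)
[[507.15166429  66.39089648]
 [587.6782765   58.93271034]]
blue quad [[319, 259], [280, 276], [254, 232], [252, 218], [285, 193], [316, 224]]
top orange (array([262.57673737, 216.85996229]), array([259.59574921, 247.15700902]), 145) stripe (array([271.89814031, 171.74969037]), array([265.02488856, 202.00565394]), 105)
[[583.64207407  54.11933144]
 [508.99031651  61.90743669]]
blue quad [[304, 176], [295, 222], [256, 225], [232, 208], [241, 164]]
0 0 (array([658.21752204,  53.62742019, 168.05860695]), np.float64(63.18163526787558))
0 1 (array([614.63857554,  48.45560051, 118.82637217]), np.float64(3.79989318462364))
1 0 (array([703.92712887,  29.48844567,  67.20505211]), np.float64(2.294942466485109))
1 1 (array([659.94136448,  25.67804498,  19.34895523]), np.float64(71.66875293580071))
```

View pics/scene_c.png

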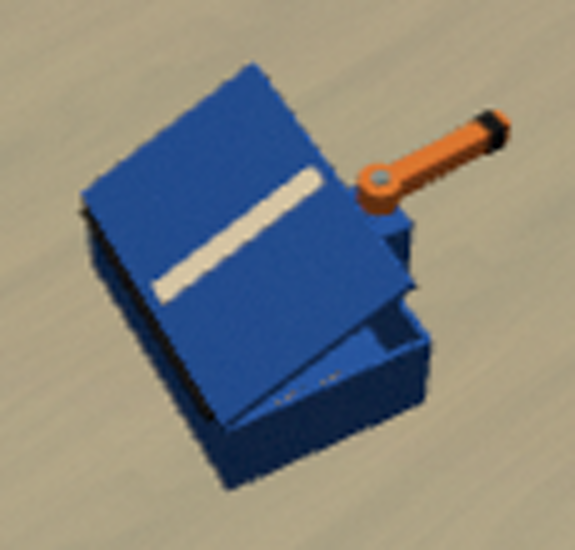

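The crop shows the lid open roughly 0.5 rad, the hub centre (grey dot) at scene pixel (311,215.6), and the arm pointing at the robot. I'll check the wardrobe frame and refine the numbers.

```bash
python3 - <<'E'
from plant import arm, snapshot, get_calibration
from h import *
np.set_printoptions(precision=1,suppress=True)
a,b=get_calibration("scene"),get_calibration("top")
print("corner",tri(a,(103,153),b,(525,113)))
print("post foot",plane(b,[(435,178),(118,172)],0))
print("hub scene",plane(a,[(311,215.6)],91))
print("vase top",plane(b,[(122,188)],125),"light",plane(b,[(132,261)],36))
t=b; z=cv2.imread("pics/top0.png")[90:270,20:560]
cv2.imwrite("pics/topz.png",cv2.convertScaleAbs(cv2.resize(z,None,fx=1.48,fy=1.48,interpolation=2),alpha=1.6))
# project bar line (scene points on left bar) vs top row 115
for p in [(103,153),(200,280),(300,410)]:
    d=rays(a,[p])[0]
    for h in(0,100,200,300,400,500): 
        X=a["eye"]+d*((h-a["eye"][2])/d[2]); q=cv2.projectPoints(X[None],*(lambda Rm:(cv2.Rodrigues(Rm)[0],-Rm@b["eye"]))(R.from_quat(b["attitude"]).as_matrix().T),K(b),b["dist"])[0].ravel(); print(p,h,X,q)
E
```

```text
corner (array([ 889. , -690.3,  -25.1]), np.float64(2.0273505742639775))
post foot [[ 697.4 -411.3    0. ]
 [ 723.8  448.8    0. ]]
hub scene [[575.   58.3  91. ]]
vase top [[653.3 392.7 125. ]] light [[481.1 390.9  36. ]]
(103, 153) 0 [ 893.  -655.9    0. ] [517.3 108.7]
(103, 153) 100 [ 911.2 -523.5  100. ] [486.   87.8]
(103, 153) 200 [ 929.4 -391.   200. ] [448.9  63.1]
(103, 153) 300 [ 947.7 -258.6  300. ] [404.2  33.5]
(103, 153) 400 [ 965.9 -126.1  400. ] [349.4  -2.5]
(103, 153) 500 [984.1   6.3 500. ] [280.9 -47.1]
(200, 280) 0 [890.5 -13.   -0. ] [287.2 111.2]
(200, 280) 100 [909.   48.6 100. ] [263.8  90.2]
(200, 280) 200 [927.5 110.1 200. ] [236.2  65.4]
(200, 280) 300 [946.  171.6 300. ] [203.2  35.9]
(200, 280) 400 [964.5 233.2 400. ] [163.    0.1]
(200, 280) 500 [983.  294.7 500. ] [113.4 -44. ]
(300, 410) 0 [890.9 389.9   0. ] [141.7 112.8]
(300, 410) 100 [909.4 407.  100. ] [123.8  91.9]
(300, 410) 200 [927.8 424.1 200. ] [102.7  67.2]
(300, 410) 300 [946.3 441.2 300. ] [77.6 37.8]
(300, 410) 400 [964.7 458.3 400. ] [47.2  2.3]
(300, 410) 500 [983.2 475.4 500. ] [  9.9 -41.6]
```

View pics/topz.png

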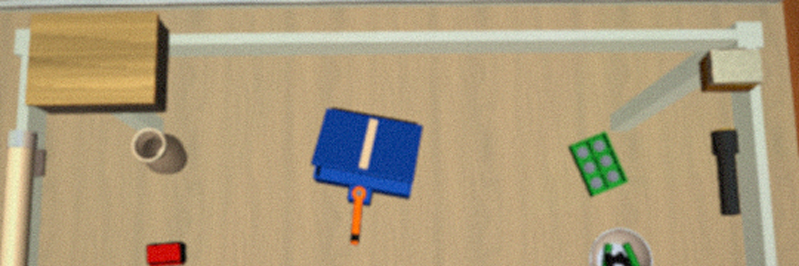

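The enlarged top view shows the frame lies at the shelf's rim (z about -25), so the space above is free. Vase is at about (653,393), light at (481,391). Moving above the case with fingers closed.

Request:
{"name": "drive_effector", "arguments": {
  "steps": [-36, -24.7, 0, 0, 0, -36, -24.7, 0, 0, 0, -36, -24.7, 0, 0, 0, -36, -24.7, 0, 0, 0, -36, -24.7, 0, 0, 0, -36, -24.7, 0, 0, 0, -36, -24.7, 0, 0, 0, -36, -24.7, 0, 0, 0, -36, -24.7, 0, 0, 0, -36, -24.7, 0, 0, 0],
  "squeeze": 10
}}

```text
time_s: 1.1
tool_pos: [469.4, 227.7, 234.6]
eef_rot: [0.176, 0.984, -0.0, -0.0]
force: [0.7, -0.0, -0.5]
width: 16.4
grip_force: 0.0
```

Request:
{"name": "drive_effector", "arguments": {
  "steps": [-36, -24.7, 0, 0, 0, -36, -24.7, 0, 0, 0, -36, -24.7, 0, 0, 0, -36, -24.7, 0, 0, 0, -36, -24.7, 0, 0, 0, 0, 0, 0, -0.143, 0, 0, 0, 0, 0, 0, 0, 0, 0, 0, 0]
}}

```text
time_s: 1.9
tool_pos: [594.2, 51.9, 234.3]
eef_rot: [0.107, 0.994, 0.0, -0.001]
force: [-0.3, 0.0, -0.7]
width: 0.4
grip_force: 0.0
```

```bash
python3 - <<'E'
from plant import arm, snapshot, get_calibration
from h import *
c=get_calibration("wrist"); print(c); im=snapshot("wrist"); cv2.imwrite("pics/w1.png",im[:,:,::-1])
E
```

```text
{'fov_y': 59.92247467111816, 'cx': 279.18768497746197, 'cy': 212.25463652949793, 'dist': array([-0.04005564,  0.        ,  0.        ,  0.        ,  0.        ]), 'eye': array([523.98007019,  65.77409485, 383.73238255]), 'attitude': array([0.77245735, 0.62138669, 0.08232186, 0.10203592])}
```

View pics/w1.png

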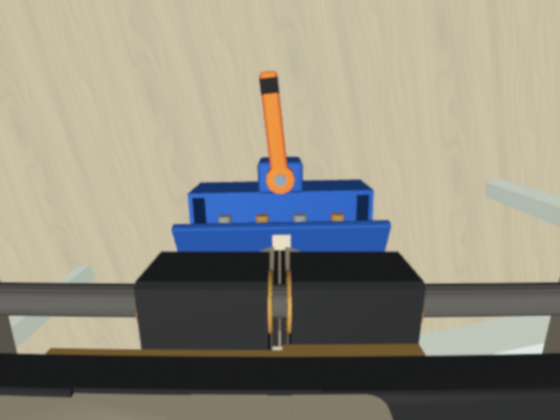

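The wrist view shows the hub centre at (280,180), the arm tip at (268,73), the lid's front edge from (175,227) to (389,223) and the case's front rim from about (191,191) to (371,188).

```bash
python3 - <<'E'
from plant import arm, snapshot, get_calibration
from h import *
np.set_printoptions(precision=2,suppress=True)
c=get_calibration("wrist"); b=get_calibration("top")
P=plane(c,[(280,180),(268,73)],91); print("hub,tip wrist",P, "arm heading",np.arctan2(*(P[1]-P[0])[1::-1]))
T=plane(b,[(262.6,219.7)],91); print("hub top",T)
for h in (110,115,120,125,130):
    L=plane(c,[(175,227),(389,223),(281,238)],h); d=L[0]-L[1]; print(h,L[2],np.hypot(*d[:2]),"lid y heading",np.arctan2(d[1],d[0])-np.pi/2)
F=plane(c,[(197,183),(366,183)],60); d=F[0]-F[1];print("front",F,np.hypot(*d[:2]),np.arctan2(d[1],d[0])-np.pi/2)
s=arm.get_state(); print(s["tool_pos"],R.from_quat(s["eef_rot"]).as_matrix())
E
```

```text
hub,tip wrist [[574.59  55.84  91.  ]
 [492.25  64.45  91.  ]] arm heading 3.037420627313629
hub top [[576.58  54.11  91.  ]]
110 [616.98  47.37 110.  ] 168.82604960173055 lid y heading -3.3371437426447477
115 [615.28  47.71 115.  ] 165.7437141459352 lid y heading -3.3371437426447477
120 [613.58  48.06 120.  ] 162.66137869013986 lid y heading -3.3371437426447477
125 [611.88  48.4  125.  ] 159.5790432343445 lid y heading -3.3371437426447486
130 [610.18  48.74 130.  ] 156.49670777854917 lid y heading -3.337143742644748
front [[566.59 -19.05  60.  ]
 [599.16 130.1   60.  ]] 152.6670556652494 -3.3565685809523846
[594.17  52.27 234.47] [[-0.98  0.21 -0.  ]
 [ 0.21  0.98  0.  ]
 [ 0.    0.   -1.  ]]
```

Request:
{"name": "drive_effector", "arguments": {
  "steps": [-15, -0.5, 0, 0, 0, -14, -0.5, 0, 0, 0, 0, 0, 30, 0, 0, 0, 0, 30, 0, 0, 0, 0, 20, 0, 0, 0, 0, 10, 0, 0, 0, 0, 5, 0, 0, 0, 0, 0, 0, 0]
}}

```text
time_s: 2.75
tool_pos: [622.9, 44.5, 139.9]
eef_rot: [0.106, 0.994, 0.0, 0.0]
force: [0.5, 0.5, 1.4]
width: 0.3
grip_force: 0.0
```

Request:
{"name": "drive_effector", "arguments": {
  "steps": [0, 0, 4, 0, 0, 0, 0, 4, 0, 0, 0, 0, 4, 0, 0, 0, 0, 4, 0, 0, 0, 0, 4, 0, 0, 0, 0, 4, 0, 0, 0, 0, 4, 0, 0, 0, 0, 4, 0, 0]
}}

```text
time_s: 3.55
tool_pos: [622.9, 44.0, 107.4]
eef_rot: [0.106, 0.994, 0.0, -0.0]
force: [-0.0, -0.2, 0.5]
width: 1.0
grip_force: 0.3
```

Request:
{"name": "drive_effector", "arguments": {
  "steps": [0, 0, 4, 0, 0, 0, 0, 4, 0, 0, 0, 0, 4, 0, 0, 0, 0, 4, 0, 0, 0, 0, 4, 0, 0, 0, 0, 4, 0, 0, 0, 0, 4, 0, 0]
}}

```text
time_s: 4.25
tool_pos: [622.9, 43.9, 79.4]
eef_rot: [0.106, 0.994, 0.0, -0.0]
force: [-0.5, -0.1, 0.5]
width: 0.7
grip_force: 0.4
```

Request:
{"name": "drive_effector", "arguments": {
  "steps": [0, 0, 1, 0, 0, 0, 0, 1, 0, 0, 0, 0, 1, 0, 0, 0, 0, 0, 0, 0]
}}

```text
time_s: 4.65
tool_pos: [623.0, 43.9, 76.7]
eef_rot: [0.106, 0.994, 0.0, 0.0]
force: [0.8, 0.6, -0.0]
width: 0.6
grip_force: 0.0
```

Request:
{"name": "drive_effector", "arguments": {
  "steps": [0, 0, 1, 0, 0, 0, 0, 1, 0, 0, 0, 0, 0, 0, 0]
}}

```text
time_s: 4.95
tool_pos: [623.1, 43.9, 76.1]
eef_rot: [0.106, 0.994, 0.0, 0.0]
force: [-4.6, -0.6, 13.4]
width: 0.4
grip_force: 6.7
```

The force rose to 13 N at the expected height, so the lid is shut. I'll back up and check.

Request:
{"name": "drive_effector", "arguments": {
  "steps": [0, 0, -10, 0, 0, 0, 0, -30, 0, 0, 0, 0, -40, 0, 0, 40, 0, -40, 0, 0, 40, 0, -35, 0, 0, 0, 0, 0, 0, 0, 0, 0, 0, 0, 0]
}}

```text
time_s: 5.65
tool_pos: [551.8, 59.7, 224.4]
eef_rot: [0.105, 0.994, 0.001, 0.001]
force: [0.4, 0.6, 0.1]
width: 0.3
grip_force: 0.0
```

```bash
python3 - <<'E'
from plant import arm, snapshot, get_calibration
from h import *
np.set_printoptions(precision=2,suppress=True)
s=arm.get_state(); print(s["tool_pos"],s["force"])
for n in("wrist","top"):
    c=get_calibration(n); im=snapshot(n); cv2.imwrite(f"pics/{n}2.png",im[:,:,::-1]); M=masks(im)
    o=blob(M["orange"]); e=ext(o); print(n,"orange",e,plane(c,e[:2],91)[:,:2])
    b=blob(M["blue"]);hull=cv2.convexHull(np.argwhere(b)[:,::-1].astype(np.int32)); print("hull",cv2.approxPolyDP(hull,3,True).reshape(-1,2).tolist())
    r=np.zeros_like(b); cv2.fillConvexPoly(r,hull,1); e=ext(blob(M["stripe"]*r)); P=plane(c,e[:2],68); d=P[0]-P[1]; print("stripe",e,P,np.arctan(d[1]/d[0]))
E
```

```text
[551.8   59.69 224.42] [0.42 0.62 0.09]
wrist orange (array([277.58, 151.05]), array([287.24, 228.59]), 174) [[508.48  66.49]
 [571.34  60.91]]
hull [[373, 252], [302, 252], [290, 246], [289, 203], [359, 222], [374, 242]]
stripe (array([349.8 , 220.14]), array([300.69, 211.31]), 423) [[582.69 115.08  68.  ]
 [565.74  74.55  68.  ]] 1.174693697600483
top orange (array([263.,  77.]), array([264.,  78.]), 2) [[948.95  50.69]
 [946.17  48.12]]
hull [[284, 172], [303, 176], [299, 203], [292, 210], [288, 210]]Traceback (most recent call last):
  File "<stdin>", line 9, in <module>
  File "h.py", line 20, in blob
    i=1+np.argmax(s[1:,4]) if near is None else min(range(1,n),key=lambda i:np.hypot(*(c[i]-near))-(s[i,4]>15)*50)
        ~~~~~~~~~^^^^^^^^^
    return _wrapfunc(a, 'argmax', axis=axis, out=out, **kwds)
    return bound(*args, **kwds)
ValueError: attempt to get argmax of an empty sequence
```

View pics/wrist2.png

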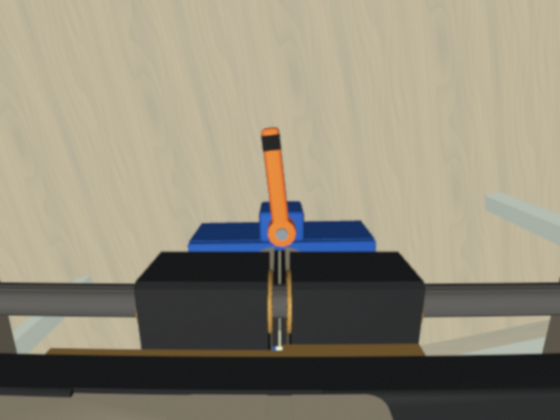

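The wrist view shows no gap under the lid front; the hub is at (282,233) and the arm is unmoved (tip at (270,128)). I'll go down beside the arm and confirm the shut lid from the scene camera.

Request:
{"name": "drive_effector", "arguments": {
  "steps": [17, -23, 0, 0, 0, 17, -23.6, 0, -0.106, 0, 0, 0, 30, 0, 0, 0, 0, 40, 0, 0, 0, 0, 40, 0, 0, 0, 0, 20, 0, 0, 0, 0, 7, 0, 0, 0, 0, 0, 0, 0]
}}

```text
time_s: 6.55
tool_pos: [508.1, 20.3, 84.6]
eef_rot: [0.053, 0.999, -0.001, -0.001]
force: [-0.4, -0.3, 0.7]
width: 0.5
grip_force: 0.0
```

```bash
python3 - <<'E'
from plant import arm, snapshot, get_calibration
from h import *
np.set_printoptions(precision=2,suppress=True)
w=cv2.imread("pics/wrist2.png")
s=arm.get_state(); print(s["tool_pos"],s["force"],s["joint_positions"])
c=get_calibration("scene"); im=snapshot("scene"); cv2.imwrite("pics/scene3.png",cv2.resize(im[160:300,200:380,::-1],None,fx=4,fy=4,interpolation=2))
M=masks(im);b=blob(M["blue"]);hull=cv2.convexHull(np.argwhere(b)[:,::-1].astype(np.int32)); r=np.zeros_like(b); cv2.fillConvexPoly(r,hull,1)
e=ext(blob(M["stripe"]*r)); P=plane(c,e[:2],68); d=P[0]-P[1]; print("stripe",e,P,np.arctan(d[1]/d[0]),np.hypot(*d[:2]))
E
```

```text
[508.09  20.35  84.57] [-0.37 -0.32  0.75] [-0.29  0.44  0.2   2.03 -0.13  0.69  1.45]
stripe (array([302.88, 223.72]), array([267.15, 238.37]), 191) [[597.15  52.22  68.  ]
 [701.58  30.98  68.  ]] -0.20071177912161628 106.57132056913758
```

View pics/scene3.png

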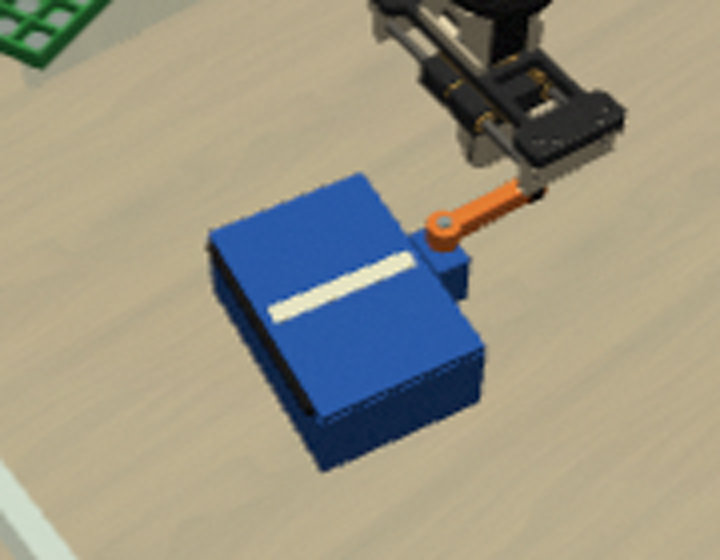

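The scene crop shows the lid shut flush, the stripe from (415,258) to (272,315) in the crop, and the fingertip beside the arm tip at (530,185). Now I'll sweep the arm round clockwise.

Request:
{"name": "drive_effector", "arguments": {
  "steps": [0, 8, 0, 0, 0, 0, 8, 0, 0, 0, 2.3, 6.4, 0, 0.1, 0, 2.3, 6.4, 0, 0.1, 0, 2.3, 6.4, 0, 0.1, 0, 2.3, 6.4, 0, 0.1, 0, 2.3, 6.4, 0, 0.1, 0, 2.3, 6.4, 0, 0.1, 0]
}}

```text
time_s: 7.4
tool_pos: [511.4, 78.4, 87.1]
eef_rot: [0.347, 0.938, 0.001, 0.001]
force: [-0.5, -0.9, 0.8]
width: 0.6
grip_force: 0.5
```

Request:
{"name": "drive_effector", "arguments": {
  "steps": [2.3, 6.4, 0, 0.1, 0, 2.3, 6.4, 0, 0.1, 0, 2.3, 6.4, 0, 0.1, 0, 2.3, 6.4, 0, 0.1, 0, 2.3, 6.4, 0, 0.1, 0, 2.3, 6.4, 0, 0.1, 0, 2.3, 6.4, 0, 0.1, 0, 2.3, 6.4, 0, 0.1, 0]
}}

```text
time_s: 8.2
tool_pos: [545.7, 118.7, 87.0]
eef_rot: [0.685, 0.729, 0.001, -0.0]
force: [-0.3, -1.1, 1.1]
width: 0.7
grip_force: 0.6
```

```bash
cat > chk.py <<'E'
from plant import arm, snapshot, get_calibration
from h import *
np.set_printoptions(precision=2,suppress=True)
s=arm.get_state(); Rm=R.from_quat(s["eef_rot"]).as_matrix(); p=np.array([575,55.5,91]); q=Rm.T@(s["tool_pos"]-p)
print("TCP in tool frame rel pivot",q,"heading x",np.arctan2(Rm[1,0],Rm[0,0]),s["joint_positions"],s["tool_pos"])
E
python3 chk.py
```

```text
TCP in tool frame rel pivot [ 64.94 -25.32   4.09] heading x 1.6329474044576662 [-0.72  0.55  0.58  1.93 -0.42  0.78  0.16] [545.7  118.74  86.96]
```

Request:
{"name": "drive_effector", "arguments": {
  "steps": [2, 6.5, 0, 0.1, 0, 2.3, 6.5, 0, 0.1, 0, 2.3, 6.5, 0, 0.1, 0, 2.3, 6.5, 0, 0.1, 0, 2.3, 6.5, 0, 0.1, 0, 2.3, 6.5, 0, 0.1, 0, 2.3, 6.5, 0, 0.1, 0, 2.3, 6.5, 0, 0.1, 0]
}}

```text
time_s: 9.0
tool_pos: [599.5, 122.0, 87.0]
eef_rot: [0.914, 0.405, 0.001, -0.001]
force: [0.5, 1.1, 1.9]
width: 0.4
grip_force: 0.8
```

```bash
python3 chk.py
```

```text
TCP in tool frame rel pivot [ 65.72 -26.57   4.21] heading x 0.8338232911690601 [-0.8   0.68  0.79  1.81 -0.61  0.91 -0.47] [599.49 122.04  86.95]
```

Request:
{"name": "drive_effector", "arguments": {
  "steps": [2.3, 6.5, 0, 0.1, 0, 2.3, 6.5, 0, 0.1, 0, 2.3, 6.5, 0, 0.1, 0, 2.3, 6.5, 0, 0.1, 0, 2.3, 6.5, 0, 0.1, 0, 2.3, 6.5, 0, 0.1, 0, 0, 0, 0, 0, 0, 0, 0, 0, 0, 0]
}}

```text
time_s: 9.8
tool_pos: [631.7, 96.6, 86.4]
eef_rot: [0.993, 0.12, 0.0, -0.0]
force: [1.2, 0.0, 0.3]
width: 0.6
grip_force: 0.5
```

```bash
python3 chk.py
python3 - <<'E'
from plant import arm, snapshot, get_calibration
from h import *
np.set_printoptions(precision=3,suppress=True)
for n in("scene","wrist"):
    c=get_calibration(n); im=snapshot(n)
    cv2.imwrite(f"pics/{n}4.png",im[:,:,::-1]); M=masks(im); o=blob(M["orange"]); e=ext(o); P=plane(c,e[:2],91); d=P[0]-P[1]; print(n,e,P[:,:2],np.arctan(d[1]/d[0]))
a=cv2.resize(cv2.imread("pics/scene4.png")[180:290,235:350],None,fx=3.5,fy=3.8,interpolation=2); cv2.imwrite("pics/s4.png",np.hstack([a,cv2.resize(cv2.imread("pics/wrist4.png"),(390,a.shape[0]))]))
E
```

```text
TCP in tool frame rel pivot [ 64.8  -26.44   4.63] heading x 0.2398540154223415 [-0.8   0.78  0.93  1.74 -0.74  1.01 -0.91] [631.67  96.58  86.44]
scene (array([292.101, 234.91 ]), array([295.416, 238.629]), 12) [[655.088  76.283]
 [656.065  90.654]] 1.5028954443777032
wrist (array([344.096, 229.01 ]), array([314.321, 233.503]), 328) [[658.963  74.959]
 [654.128  86.526]] -1.1749038178997446
```

View pics/s4.png

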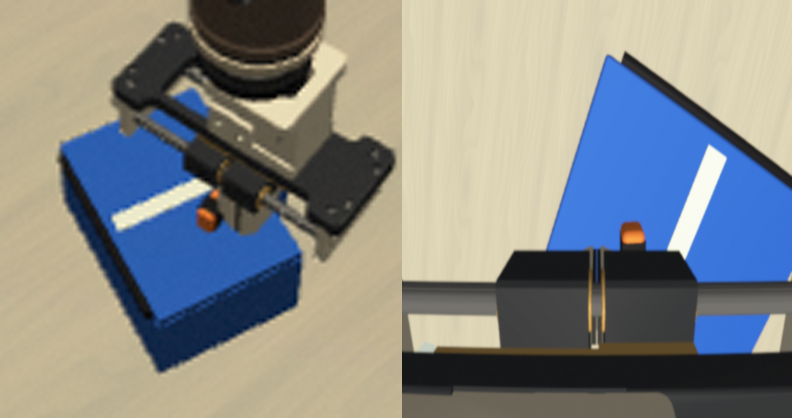

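The pictures show the finger pushing the arm over the lid, with its orange tip at (208,215) in the left crop, still 0.44 rad short of the stripe. I'll push on, stop short, clear and measure.

Request:
{"name": "drive_effector", "arguments": {
  "steps": [1.2, 3.3, 0, 0.05, 0, 1.2, 3.3, 0, 0.05, 0, 1.2, 3.3, 0, 0.05, 0, 1.2, 3.3, 0, 0.05, 0, 1.2, 3.3, 0, 0.05, 0, 1.2, 3.3, 0, 0.05, 0, 1.2, 3.3, 0, 0.05, 0, 0.6, 1.6, 0, 0.025, 0, 0, 0, 0, 0, 0, 0, 0, 0, 0, 0]
}}

```text
time_s: 10.9
tool_pos: [642.1, 71.7, 86.1]
eef_rot: [0.998, -0.069, -0.0, -0.0]
force: [0.5, 0.2, 1.5]
width: 0.9
grip_force: 0.7
```

```bash
python3 chk.py
```

```text
TCP in tool frame rel pivot [ 64.23 -25.28   4.93] heading x -0.13754436304713422 [-0.79  0.84  1.02  1.73 -0.81  1.06 -1.2 ] [642.09  71.74  86.07]
```

Request:
{"name": "drive_effector", "arguments": {
  "steps": [0, -15, 0, 0, 0, 0, 0, -40, 0, 0, 0, 0, -40, 0, 0, -40, -20, -20, 0, 0, -45, -20, 0, 0, 0, -45, -20, 0, 0, 0, -45, -20, 0, 0, 0, -45, -20, 0, 0, 0, 0, 0, 0, 0, 0, 0, 0, 0, 0, 0]
}}

```text
time_s: 11.9
tool_pos: [438.7, 218.4, 185.9]
eef_rot: [0.998, -0.067, -0.001, -0.0]
force: [0.4, -0.5, 0.8]
width: 0.3
grip_force: 0.0
```

```bash
cat > meas.py <<'E'
from plant import arm, snapshot, get_calibration
from h import *
import sys
np.set_printoptions(precision=3,suppress=True)
for n in("scene","top","wrist"):
    c=get_calibration(n); im=snapshot(n)
    cv2.imwrite(f"pics/{n}{sys.argv[1]}.png",im[:,:,::-1]); M=masks(im)
    try:
        o=blob(M["orange"]); e=ext(o); P=plane(c,e[:2],91); d=P[0]-P[1]; print(n,"orange",e,P[:,:2],np.arctan(d[1]/d[0]))
        b=blob(M["blue"]);hull=cv2.convexHull(np.argwhere(b)[:,::-1].astype(np.int32)); r=np.zeros_like(b); cv2.fillConvexPoly(r,hull,1)
        e=ext(blob(M["stripe"]*r)); P=plane(c,e[:2],68); d=P[0]-P[1]; print("stripe",e,P[:,:2],np.arctan(d[1]/d[0]))
        print("hull",cv2.approxPolyDP(hull,3,True).reshape(-1,2).tolist())
    except Exception as x: print(n,x)
S=lambda n:cv2.imread(f"pics/{n}{sys.argv[1]}.png")
a=cv2.resize(S("scene")[180:290,235:350],(390,400),interpolation=2);b=cv2.resize(S("top")[140:265,210:330],(390,400),interpolation=2)
cv2.imwrite(f"pics/m{sys.argv[1]}.png",np.hstack([a,b]))
E
python3 meas.py 5
```

```text
scene orange (array([314.05, 215.11]), array([289.194, 226.426]), 110) [[567.512  62.097]
 [643.383  50.263]] -0.15473113090110954
stripe (array([283.588, 231.927]), array([267.1  , 238.261]), 87) [[654.949  41.349]
 [701.468  30.603]] -0.22703591734930684
hull [[319, 259], [280, 276], [254, 232], [253, 218], [290, 204], [316, 224]]
top orange (array([265.598, 193.071]), array([261.793, 224.975]), 131) [[643.243  46.216]
 [563.508  56.181]] -0.12433452298073674
stripe (array([271.313, 172.816]), array([268.783, 195.976]), 86) [[700.141  31.822]
 [640.1    38.795]] -0.11562011748485408
hull [[303, 176], [295, 222], [265, 227], [232, 209], [241, 165]]
wrist attempt to get argmax of an empty sequence
```

View pics/m5.png

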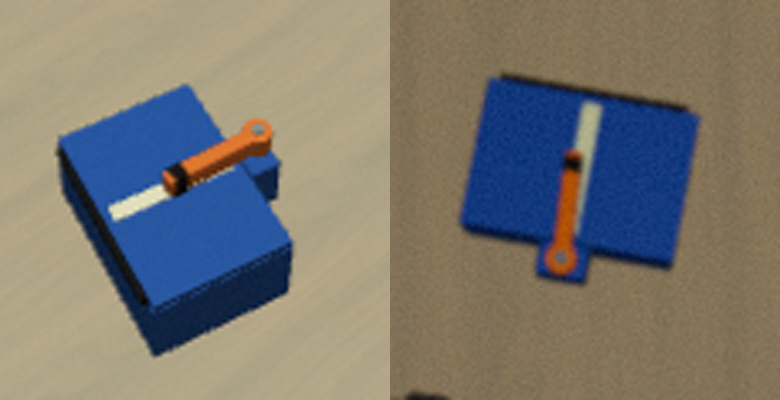

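Both crops show the arm just to the left of the stripe (tip at (175,180) against the stripe at (140,200) in the left one). Within each camera the remaining angle is 0.055–0.06 rad, and the case outline is unchanged. One more small nudge.

Request:
{"name": "drive_effector", "arguments": {
  "steps": [45, 20, 0, 0, 0, 45, 20, 0, 0, 0, 45, 20, 0, 0, 0, 45, 20, 0, 0, 0, 40, 20, 20, 0, 0, 0, 0, 0, 0, 0, 0, 0, 40, 0, 0, 0, 0, 40, 0, 0, 0, 0, 0, 0, 0]
}}

```text
time_s: 12.95
tool_pos: [641.3, 85.1, 81.1]
eef_rot: [0.997, -0.071, -0.004, 0.001]
force: [-0.9, 0.8, -1.0]
width: 0.4
grip_force: 0.0
```

```bash
python3 chk.py
```

```text
TCP in tool frame rel pivot [ 61.55 -38.7    9.35] heading x -0.14173437884188722 [-0.78  0.82  0.96  1.72 -0.77  1.04 -1.26] [641.32  85.1   81.07]
```

Request:
{"name": "drive_effector", "arguments": {
  "steps": [0, 0, -3, 0, 0, 0, 5, 0, 0, 0, 0, 5, 0, 0, 0, 0, 2.5, 0, 0, 0, 0, 0, 0, 0, 0, 0, 0, 0, 0, 0]
}}

```text
time_s: 13.55
tool_pos: [642.7, 74.1, 89.5]
eef_rot: [0.998, -0.07, 0.0, -0.0]
force: [-0.1, -0.4, -0.5]
width: 0.6
grip_force: 0.0
```

```bash
python3 chk.py
```

```text
TCP in tool frame rel pivot [ 64.42 -27.77   1.59] heading x -0.13927277487281653 [-0.77  0.81  0.97  1.72 -0.76  1.04 -1.24] [642.66  74.06  89.45]
```

Request:
{"name": "drive_effector", "arguments": {
  "steps": [0, 2.4, 1.5, 0, 0, 0.7, 1.9, 0, 0.03, 0, 0.7, 2, 0, 0.03, 0, 0, 0, 0, 0, 0, 0, 0, 0, 0, 0]
}}

```text
time_s: 14.05
tool_pos: [643.0, 67.3, 87.4]
eef_rot: [0.995, -0.1, -0.0, 0.0]
force: [1.0, 0.0, 0.8]
width: 0.6
grip_force: 0.0
```

```bash
python3 chk.py
```

```text
TCP in tool frame rel pivot [ 64.29 -25.06   3.55] heading x -0.1993821545294385 [-0.77  0.81  0.98  1.72 -0.77  1.04 -1.28] [642.98  67.33  87.44]
```

Request:
{"name": "drive_effector", "arguments": {
  "steps": [0, -15, 0, 0, 0, 0, 0, -40, 0, 0, 0, 0, -40, 0, 0, -40, -20, -20, 0, 0, -45, -20, 0, 0, 0, -45, -20, 0, 0, 0, -45, -20, 0, 0, 0, -45, -20, 0, 0, 0, 0, 0, 0, 0, 0, 0, 0, 0, 0, 0]
}}

```text
time_s: 15.05
tool_pos: [449.1, 226.4, 187.6]
eef_rot: [0.995, -0.097, -0.0, -0.0]
force: [0.7, 0.4, -0.7]
width: 0.7
grip_force: 0.0
```

```bash
python3 meas.py 6
```

```text
scene orange (array([314.012, 215.03 ]), array([288.616, 225.496]), 110) [[567.405  61.825]
 [642.599  46.932]] -0.19553695413343383
stripe (array([285.428, 231.438]), array([267.063, 238.171]), 89) [[650.141  43.134]
 [701.368  30.309]] -0.24531162815763974
hull [[319, 259], [280, 276], [254, 232], [253, 218], [290, 204], [316, 224]]
top orange (array([266.837, 193.807]), array([261.659, 224.943]), 131) [[641.348  43.152]
 [563.591  56.511]] -0.17013442417269986
stripe (array([271.526, 172.772]), array([269.215, 187.724]), 73) [[700.249  31.277]
 [661.401  37.515]] -0.15921029869314812
hull [[303, 176], [295, 222], [264, 227], [232, 209], [241, 165]]
wrist attempt to get argmax of an empty sequence
```

View pics/m6.png

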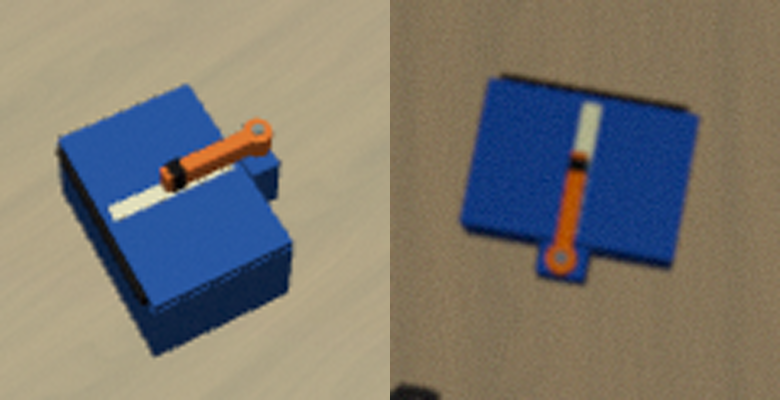

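Both crops now show the arm along the stripe. The top view agrees within about 0.02 rad, so I'll confirm from closer with the wrist camera.

Request:
{"name": "drive_effector", "arguments": {
  "steps": [0, 0, -40, 0, 0, 20, 35, -20, 0, 0, 20, 36, 0, 0, 0, 20, 36, 0, 0, 0, 20, 36, 0, 0, 0, 0, 0, 0, 0, 0, 0, 0, 0, 0, 0]
}}

```text
time_s: 15.9
tool_pos: [501.0, 64.8, 247.9]
eef_rot: [0.995, -0.103, 0.0, -0.0]
force: [-0.4, -0.0, 0.4]
width: 0.1
grip_force: 0.0
```

```bash
python3 - <<'E'
from plant import arm, snapshot, get_calibration
from h import *
np.set_printoptions(precision=3,suppress=True)
c=get_calibration("wrist"); im=snapshot("wrist"); cv2.imwrite("pics/w7.png",im[:,:,::-1]); print(c["eye"])
M=masks(im); o=blob(M["orange"]); e=ext(o); P=plane(c,e[:2],91); d=P[0]-P[1]; print("orange",e,P[:,:2],np.arctan(d[1]/d[0]))
b=blob(M["blue"]);hull=cv2.convexHull(np.argwhere(b)[:,::-1].astype(np.int32)); r=np.zeros_like(b); cv2.fillConvexPoly(r,hull,1)
e=ext(blob(M["stripe"]*r)); P=plane(c,e[:2],68); d=P[0]-P[1]; print("stripe",e,P[:,:2],np.arctan(d[1]/d[0]))
H=plane(c,cv2.approxPolyDP(hull,3,True).reshape(-1,2),68); print(cv2.approxPolyDP(hull,3,True).reshape(-1,2).tolist(),H[:,:2])
E
```

```text
[567.554  49.532 397.215]
orange (array([261.479,  16.986]), array([262.516,  51.985]), 47) [[641.755  47.849]
 [616.846  52.526]] -0.18563663280762407
stripe (array([351.618,  91.517]), array([290.009, 107.395]), 820) [[573.627 -15.692]
 [571.426  39.082]] -1.5306478730189481
[[370, 0], [367, 85], [290, 120], [281, 120], [280, 0]] [[642.002 -42.275]
 [576.287 -29.578]
 [560.936  41.217]
 [562.559  48.954]
 [656.783  30.101]]
```

View pics/w7.png

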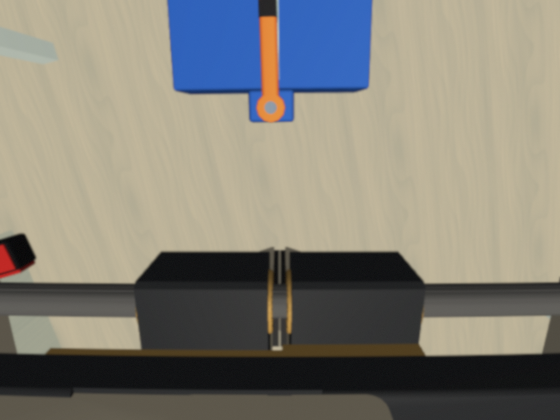

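The wrist view shows the hub at (271,107) and the arm centre at (267.5,8). The lid's centre line runs from (271.5,88) to (270,0), so the arm is within about 0.02 rad of the stripe. The robot touches nothing, so I'm handing in.

```bash
python3 -c "
from plant import arm, snapshot, get_calibration
print(arm.hand_in())"
```

```text
the job is handed in; nothing more can be done
None
```

I pressed the lid fully shut, then swept the latch arm round clockwise to within about 0.02 rad of the white stripe; the case outline looked unchanged in the camera views, the other objects were left alone, and I handed the job in at about 16 s.

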